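# Unfasten and open the seed propagator

### The arm

A 6-joint arm with a two-finger parallel gripper is mounted at the origin on the work surface. World frame = base frame: x ahead of the robot, y to its left, z up, the work surface at z = 0. Lengths are in m, angles in rad, forces in N, time in s.
With the tool pointing down it reaches from about 0.35 to 0.775 m from the base axis. Payload 5.5 kg.
Tool frame: the origin (TCP) lies at the very end of the fingers, on their centre line; the grasp point (between the pads) lies 19 mm behind it; z points along the fingers, y is the line along which they close (so a half turn about z gives the same grasp; the last joint's range is limited). The gripper opens to 85 mm and grips with 20 to 120 N. Pads are 22 mm wide; open, the fingers measure 114 mm over their backs; the gripper's body (76 mm by 85 mm) begins 54 mm behind the grasp point. The pads swing forward as they close: fully open they stand 13 mm farther back than shut.
Start: joints at [-1.306, 0.313, 0.046, 1.304, 0, 1.431], TCP at [0.226, -0.529, 0.231] pointing down, gripper open.
Joint ranges: [-2.76, 2.76], [-0.86, 1.69], [-1.03, 1.26], [-2.2, 2.34], [-1.47, 1.5], [-3.14, 3.14]. Speed limits (rad/s): [2.57, 2.57, 3.14, 3.14, 3.14, 3.14].

### API

Orientations are given as a 3x3 rotation matrix whose columns are the frame's x, y, z axes.
In Python, from rig import monitor, imaging, job, nets gives the robot as it stands. The module is installed in compiled form; this text tells all that it offers.
- The arm moves only by the shell command python3 -m inch 'ROWS' [FORCE]. ROWS is JSON, one flat list of numbers, 7 for each row, row after row: the shift along the tool's x, y, z in mm, then the turn, a rotation vector about the tool's x, y, z in degrees, then the closure, from 0 (fully open) to 1 (shut). In form: [dx, dy, dz, rx, ry, rz, claw, dx, dy, dz, rx, ry, rz, claw, ...]. A call has 1 to 20 rows; each row is the pose to reach, as a shift and turn from the pose commanded when the call began, along the tool's axes at that moment; what a row does not reach only later rows make up. A row lasts 1/10 s, in which the tool goes at most 50 mm and 8.59 degrees, less where a joint would pass 70% of its speed; a pose out of reach is approached as far as the arm can. A call with a gripper value outside its range is refused whole. The fingers move at their own pace and stop on an object; FORCE is the grip in N (left out, the last holds). Time passes only in rows, so rows that repeat a pose let the fingers close. It gives the time, the measured TCP pose, the force, the opening and the grip force at its end, in the units of the state.
- monitor.state(): the state, without advancing time (a new reading comes with each control period).
- imaging.get_image(name): name is "scene" or "side" or "wrist"; returns a dict with "img" (420x560x3 uint8, red, green, blue), "z_map" (420x560 float32, m along the optical axis (not along the pixel's ray), 0 where there is no reading), "K" (3x3 intrinsics, pixels), "dist_coeffs" ([k1, k2, p1, p2, k3] as OpenCV has them; the pictures are not rectified), "origin" and "orientation" of the camera in the world. Camera axes: x right, y down, z forward; pixel columns grow to the right and rows downward; lengths in m; the calibration is good to about 2 mm. A picture is of the moment at which its call begins.
- job.finish_job(): hands the job in; it is judged then, once.
Trained networks look in the newest picture that a camera, given by its name, has taken for a name from the list of things; names that differ only in an ending like _2 or _b are one class to them, and where a whole thing is asked for, a point or a joint stands for the part that bears it (a point fixed in the world has none). Each returns a list of dicts, best first, with "score" (0 to 1); they miss things now and then, are a little off and sometimes report something else, mostly with a low value. They report only what shows in the picture. A call takes as long as a camera call.
- nets.look_for(label, camera): "at" ([column, row] in pixels, amid what is visible of it).
The state is a dict: "time": time; "q": joint angles; "joint_velocities": joint speeds; "tau": joint torques, N m; "tcp_pos": TCP position; "tcp_rot": TCP orientation; "force": force on the tool from outside, world axes, zero at the start; "moment": the same for the moment, N m; "grip_width": opening from 0.0 (shut) to 1.0 (fully open); "finger_force": force on a finger pad.
Only numpy, scipy, OpenCV 4.12 (cv2) and the standard library are available. Lean on these libraries where they do the work, as an engineer would, in place of code of your own. Each camera call takes 0.05 s, during which the arm holds its last target. There are 200 camera calls.

### The job

Open the seed propagator to air the seedlings: swing the small hook well aside from the bolt's knob, slide the bolt fully back, then raise the glazed lid to 50 degrees or more and leave it standing open by itself. Leave the clay pot, the bottle and the small seedling tray around the box where they stand.

Things in the scene. Friction and masses are not known exactly. Their poses are not given: they have to be found in the camera images.
- propagator: wooden box fixed to the bench, 330 (x) x 490 (y) x 112 mm high, glazed lid set flush in its top. Origin: centre of the underside, 112 mm below the lid's top; z up, -x its front (robot side), +y its left end. On the lid's 70 mm wide front rail, along the line x = -0.090, lie a steel barrel bolt (+y half) and a bow handle (-y half). 'Above' heights below are from the lid's top.
- hook (a joint): dark flat steel hook, swinging level with the lid about its rivet. Near 0: hooked, a 10 mm claw lies across the rod on the knob's -y side, so the bolt cannot slide. It grows as the hook swings towards the box's +x (counter-clockwise from above); past 0.35 rad the knob is free; stop at 1.7. Stays where left; 1 N at the tab moves it.
- hook_pivot (a point): the hook's rivet: upright axis about which the hook swings, on the bolt's line (x = -0.090, y = 0.1825 of the box), on the bolt's left guide strap; this point is 24 mm above the lid. The hook's flat arm and claw lie 19 to 24 mm above the lid, the rivet's head up to 26 mm.
- hook_tab (a point): middle of the upright thumb tab at the hook's free end, 38 mm above the lid: a plate 5 mm thick (across the arm), 22 mm long (along it), rising from the arm to 46 mm above the lid. Hooked, it is 93 mm to -y and 16.5 mm to +x of the rivet, and its end is 27 mm clear of the knob in y. Push its front (-x) face to +x, round the rivet.
- bolt (a joint): travel of the bolt, m. 0: shot, its tip under a staple (20 mm high) on the box's left rail, the lid locked. It grows as the bolt slides to the box's -y; out of the staple from 0.020, fully back (end stop) at 0.040. Friction 3 N holds it. Rod 10 mm thick, its top 15 mm above the lid; guide straps 18 mm above, at y = 0.0725 and 0.1825.
- bolt_knob (a point): on the axis of the bolt's upright round steel knob, 14 mm thick, standing from the rod up to 46 mm above the lid; this point is 37 mm above. Shot, it is at x = -0.090, y = 0.135 of the box, 47.5 mm to -y of the rivet; fully back, at y = 0.095.
- lid (a joint): opening angle of the lid, rad. 0: shut. It turns about the hinge on the box's back (+x) side, the front edge rising; stop at 1.35. A stiff hinge keeps it at any angle; raising it takes up to about 12 N at the handle.
- lid_handle (a point): middle of the lid's bow handle: round steel bar 12 mm thick along the box's y, 110 mm between its two legs, its axis 42 mm above the lid, free all round. Shut, it is at x = -0.090, y = -0.070 of the box, 218 mm in front of the hinge line.
- lid_hinge (a point): middle of the lid's hinge line, which runs along the box's y at the height of the lid's top, at x = 0.128 of the box.
- clay_pot: terracotta pot, 110 mm across, 100 mm high, beyond the box's left end; origin under its centre. Not to be moved.
- spray_bottle: bottle, 72 mm across, 170 mm high, beyond the box's right end; origin under its centre. Not to be moved.
- cell_tray: small black six-cell seedling tray 100 x 150 mm, 58 mm high, seedlings to 95 mm, beyond the box's right end; origin under its centre. Not to be moved.

How it is judged:
By the outcome, as a careful person would: the job done as asked, in the order asked, and still so for the second after the job is handed in, with the robot touching nothing.
It also fails if it takes over 61 s, if anything falls off the work surface, if the arm or the gripper's body presses on something with over 40 N, if the wrist force passes 120 N, or if a joint passes its speed limit or range.

## Working session

There is one attempt and no reset: what is moved stays moved. The work goes in short steps, Python scripts to look and compute and a shell command to move; the robot and the scene stay as the last step left them, time stands still between calls to the robot, and variables do not carry over. Pictures are saved under pics/ and viewed, at most 10 in all, crops included, and the job is handed in when it is done.

```bash
mkdir -p pics
cat > h.py <<'E'
import numpy as np, cv2
from rig import monitor, imaging, job, nets
def world(im,uv,z=None):
    K=np.array(im["K"]);d=np.array(im["dist_coeffs"]);R=np.array(im["orientation"]);o=np.array(im["origin"])
    p=cv2.undistortPoints(np.array([[uv]],float),K,d)[0,0]
    if z is None:
        u,v=int(round(uv[0])),int(round(uv[1])); w=im["z_map"][v-1:v+2,u-1:u+2]; w=w[w>0]
        dd=np.median(w) if len(w) else np.nan
        return o+R@(np.array([p[0],p[1],1])*dd)
    r=R@np.array([p[0],p[1],1]); return o+r*(z-o[2])/r[2]
def save(im,n): cv2.imwrite(f"pics/{n}.png",cv2.cvtColor(im["img"],cv2.COLOR_RGB2BGR))
E
python3 - <<'E'
from h import *
np.set_printoptions(precision=4,suppress=True)
s=monitor.state();print(s)
for c in ("scene","side"):
    im=imaging.get_image(c);save(im,c+"0");print(c,np.array(im["origin"]),np.array(im["orientation"]).tolist())
    for l in ("propagator","hook_pivot","hook_tab","bolt_knob","lid_handle","lid_hinge","clay_pot","spray_bottle","cell_tray"):
        for r in nets.look_for(l,c)[:2]:
            print(l,round(r["score"],2),np.round(r["at"],1),world(im,r["at"]))
E
python3 -c "
import cv2,numpy as np
a=cv2.imread('pics/scene0.png');b=cv2.imread('pics/side0.png')"
```

```text
{'time': 0.0, 'q': array([-1.3056,  0.314 ,  0.045 ,  1.3036, -0.    ,  1.4312]), 'joint_velocities': array([-0.0014,  0.0017,  0.0003, -0.0011,  0.0024,  0.0023]), 'tau': array([  0.0001, -48.0628,  29.8534,   0.0193,  -0.0001,  -0.    ]), 'tcp_pos': array([ 0.2263, -0.528 ,  0.2304]), 'tcp_rot': array([[ 0.9192,  0.3939, -0.0005],
       [ 0.3939, -0.9192,  0.0017],
       [ 0.0002, -0.0018, -1.    ]]), 'force': array([-1.0882, -0.1126, -0.0094]), 'moment': array([-0.0082, -0.0137,  0.0478]), 'finger_force': 0.0, 'grip_width': 1.0005683340836036}
scene [0.9465 0.6328 0.9265] [[-0.8560957911280683, 0.3877172893106331, -0.34172401142211506], [0.5166194935389835, 0.6237126166843484, -0.586589183913484], [-0.014293190977912899, -0.678717817180585, -0.7342600556569117]]
propagator 0.62 [263.  230.5] [0.6309 0.0349 0.1062]
hook_pivot 0.6 [303.3 232.2] [0.5575 0.1145 0.1347]
hook_pivot 0.19 [296.5 334.9] [0.7101 0.3184 0.0829]
hook_tab 0.69 [256.  135.2] [ 0.4113 -0.3972  0.054 ]
hook_tab 0.53 [306.1 235.1] [0.5519 0.1198 0.1248]
bolt_knob 0.49 [304.7 222.7] [0.5483 0.1055 0.1572]
lid_han
[... 482 characters left out ...]
 0.6471279179387919, -0.6955603149360466], [0.009993903153951936, -0.7298598329452666, -0.6835237714614295]]
propagator 0.71 [254.3 224. ] [0.5867 0.0402 0.1089]
hook_pivot 0.53 [255.6 236.1] [0.5603 0.1043 0.1354]
hook_tab 0.64 [258.7 237.6] [0.5562 0.0934 0.1209]
bolt_knob 0.61 [262.6 239.7] [0.5394 0.1131 0.1385]
lid_handle 0.73 [255.4 209.4] [ 0.6039 -0.0171  0.1047]
lid_handle 0.61 [261.6 242. ] [0.5414 0.1147 0.1315]
lid_hinge 0.86 [255.  224.2] [0.5849 0.0397 0.1083]
clay_pot 0.81 [159.9 299.7] [0.7156 0.3161 0.0838]
spray_bottle 0.87 [300.1 140. ] [ 0.5793 -0.367   0.1022]
spray_bottle 0.31 [255.9 207.3] [ 0.6048 -0.0235  0.1064]
cell_tray 0.86 [353.3 160.4] [ 0.4078 -0.3817  0.0543]
```

View pics/scene0.png

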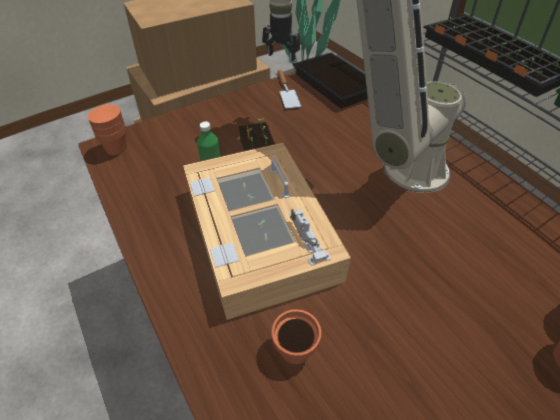

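View pics/side0.png

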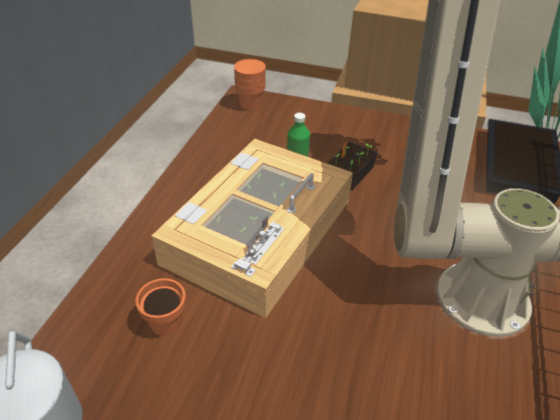

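The scene view shows the box tilted a little, with its lid shut. The bolt and hook are at about (305,232), the handle at (280,178), the pot at (296,337), and the bottle and tray at (208,144) and (256,133). I'll fit the box pose from depth.

```bash
cat >> h.py <<'E'
def cloud(im):
    h,w=im["z_map"].shape;u,v=np.meshgrid(np.arange(w),np.arange(h))
    p=cv2.undistortPoints(np.stack([u,v],-1).reshape(-1,1,2).astype(float),np.array(im["K"]),np.array(im["dist_coeffs"]))[:,0]
    z=im["z_map"].reshape(-1);P=np.c_[p,np.ones(len(p))]*z[:,None]
    P=P@np.array(im["orientation"]).T+np.array(im["origin"]);P[z==0]=np.nan
    return P
E
python3 - <<'E'
from h import *
np.set_printoptions(precision=4,suppress=True)
allP=[]
for c in ("scene","side"):
    im=imaging.get_image(c);P=cloud(im);m=np.abs(P[:,2]-.1115)<.006
    m&=(P[:,0]>.3)&(P[:,0]<.9)&(P[:,1]>-.35)&(P[:,1]<.35)
    # largest component in image
    n,l,st,_=cv2.connectedComponentsWithStats(m.reshape(420,560).astype(np.uint8));k=1+np.argmax(st[1:,4]);T=P[(l==k).ravel()]
    r=cv2.minAreaRect((T[:,:2]).astype(np.float32));print(c,r,np.median(T[:,2]))
    h=P[(P[:,2]>.125)&(P[:,2]<.17)&(np.abs(P[:,0]-.58)<.13)&(np.abs(P[:,1]-.03)<.2)]
    (cx,cy),(a,b),t=r;t=np.radians(t)
    # yaw so that box y is long side, near world y
    ax=np.array([np.cos(t),np.sin(t)])
    if a>b: ax=np.array([-ax[1],ax[0]])
    if ax[0]<0: ax=-ax
    yaw=np.arctan2(ax[1],ax[0]);print("yaw",np.degrees(yaw))
    Rm=np.array([[np.cos(yaw),-np.sin(yaw)],[np.sin(yaw),np.cos(yaw)]])
    q=np.c_[(h[:,:2]-[cx,cy])@Rm,h[:,2]]
    for zlo in (.15,): 
        e=q[q[:,2]>zlo-.003]; print(e[np.argsort(e[:,1])].tolist().__len__()); 
        for y0 in np.arange(-.16,.22,.02):
            f=e[(e[:,1]>=y0)&(e[:,1]<y0+.02)]
            if len(f):print(round(y0,3),len(f),f.mean(0))
    s=(600,700)
    img=cv2.cvtColor(im["img"],cv2.COLOR_RGB2BGR)
    cr=img[190:275,250:350] if c=="scene" else img[190:285,215:325]
    cr=cv2.resize(cr,None,fx=5,fy=5,interpolation=cv2.INTER_CUBIC);cv2.imwrite(f"pics/crop_{c}.png",cr)
E
```

```text
scene ((0.6028976440429688, -0.04479324817657471), (0.4960937798023224, 0.33205121755599976), 78.0394287109375) 0.11167865949282063
yaw -11.960571289062502
195
-0.14 8 [-0.0907 -0.1249  0.1578]
-0.12 20 [-0.0889 -0.1105  0.1579]
-0.1 21 [-0.0886 -0.0893  0.159 ]
-0.08 20 [-0.0888 -0.0692  0.1584]
-0.06 23 [-0.0887 -0.0493  0.1586]
-0.04 20 [-0.0893 -0.0305  0.1586]
-0.02 26 [-0.0894 -0.0124  0.1555]
0.06 2 [-0.0696  0.0785  0.1494]
0.08 20 [-0.0705  0.0916  0.1554]
0.1 4 [-0.071   0.1018  0.1518]
0.12 20 [-0.0889  0.1353  0.1563]
0.14 11 [-0.0902  0.1416  0.1553]
side ((0.6025316715240479, -0.04274234175682068), (0.49712422490119934, 0.3344760835170746), 77.85075378417969) 0.11135051392427187
yaw -12.14924621582031
229
-0.14 12 [-0.0922 -0.1243  0.1557]
-0.12 22 [-0.0917 -0.1087  0.159 ]
-0.1 22 [-0.0919 -0.0906  0.1581]
-0.08 26 [-0.0919 -0.0701  0.1589]
-0.06 25 [-0.0919 -0.0507  0.158 ]
-0.04 29 [-0.0921 -0.0303  0.1579]
-0.02 25 [-0.0911 -0.0129  0.1548]
0.06 2 [-0.0701  0.0796  0.1565]
0.08 24 [-0.0721  0.0907  0.1543]
0.1 6 [-0.0727  0.1016  0.1521]
0.12 28 [-0.0923  0.1352  0.1544]
0.14 8 [-0.0917  0.1411  0.1539]
```

View pics/crop_scene.png

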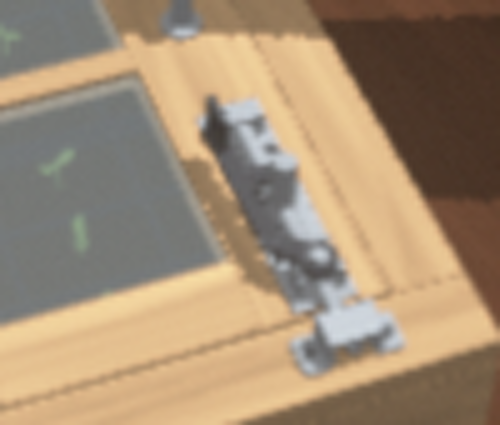

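Both cameras agree on the box: centre (0.6027, -0.0438), yaw -12.05°, lid top 0.1115. The hook is hooked and the bolt is shot. Next is a helper that converts box-frame targets into tool rows.

```bash
cat >> h.py <<'E'
from scipy.spatial.transform import Rotation as Ro
C=np.array([.6027,-.0438,.1115]);YAW=np.radians(-12.05);B=Ro.from_euler('z',YAW).as_matrix()
DOWN=np.array([[0,1,0],[1,0,0],[0,0,-1.]])  # in box: tool x=+y, tool y=+x
def rows(targets,s=None):
    s=s or monitor.state();R0=np.array(s["tcp_rot"]);p0=np.array(s["tcp_pos"])
    for p,R in targets:
        w=C+B@np.array(p);print(np.round(R0.T@(w-p0)*1000,1),np.round(Ro.from_matrix(R0.T@B@R).as_rotvec(degrees=True),1))
def rz(a): return Ro.from_euler('z',a,degrees=True).as_matrix()
def st():
    s=monitor.state();b=B.T@(np.array(s["tcp_pos"])-C);print("t",round(s["time"],2),"box",b.round(4),"F",np.array(s["force"]).round(1),"Fbox",(B.T@np.array(s["force"])).round(1),"q",np.array(s["q"]).round(2),"grip",s["grip_width"],s["finger_force"])
E
python3 -c "
from h import *
rows([([-.110,.0885,.10],DOWN),([-.110,.0885,.030],DOWN)])"
```

```text
[ 498.  -433.2   19.8] [  0.    0.  -54.8]
[ 498.  -433.2   89.8] [  0.    0.  -54.8]
```

```bash
python3 -m inch '[498,-433,20,0,0,-54.8,1,498,-433,20,0,0,-54.8,1,498,-433,20,0,0,-54.8,1,498,-433,20,0,0,-54.8,1,498,-433,20,0,0,-54.8,1,498,-433,20,0,0,-54.8,1,498,-433,20,0,0,-54.8,1,498,-433,20,0,0,-54.8,1,498,-433,20,0,0,-54.8,1,498,-433,20,0,0,-54.8,1,498,-433,20,0,0,-54.8,1,498,-433,20,0,0,-54.8,1,498,-433,20,0,0,-54.8,1,498,-433,20,0,0,-54.8,1,498,-433,20,0,0,-54.8,1,498,-433,20,0,0,-54.8,1,498,-433,20,0,0,-54.8,1,498,-433,20,0,0,-54.8,1]' 40
python3 - <<'E'
from h import *
st();rows([([-.110,.0885,.10],DOWN),([-.110,.0885,.030],DOWN)])
im=imaging.get_image("wrist");save(im,"w1")
for l in ("hook_tab","bolt_knob","lid_handle","hook_pivot"):
    for r in nets.look_for(l,"wrist")[:2]:
        print(l,round(r["score"],2),np.round(r["at"],1),B.T@(world(im,r["at"])-C))
P=cloud(im);q=(P-C)@B;e=q[(q[:,2]>.034)&(q[:,2]<.05)&(np.abs(q[:,0]+.085)<.05)]
for y0 in np.arange(-.16,.22,.02):
    f=e[(e[:,1]>=y0)&(e[:,1]<y0+.02)]
    if len(f)>5:print(round(y0,3),len(f),f.mean(0).round(4))
E
```

```text
time: 2.9
tcp_pos: [0.5133, 0.0641, 0.2115]
tcp_rot: [[0.21, 0.978, 0.0], [0.978, -0.21, -0.0], [-0.0, 0.0, -1.0]]
force: [-0.0, 0.1, 0.4]
grip_width: -0.003
finger_force: 0.0
t 2.9 box [-0.1099  0.0868  0.1   ] F [-0.   0.1  0.4] Fbox [-0.   0.   0.4] q [-0.03  0.21 -0.14  1.22 -0.    1.75] grip -0.0031740889924410202 0.0
[ 1.7 -0.1 -0. ] [ 0.   0.  -0.1]
[ 1.7 -0.1 70. ] [ 0.   0.  -0.1]
hook_tab 0.72 [329.  154.1] [-0.07374635  0.13574883  0.02500602]
bolt_knob 0.87 [304.5 142.2] [-0.09065757  0.14329106  0.01556131]
lid_handle 0.56 [414.2 184. ] [ 0.00412809  0.10757645 -0.00398861]
hook_pivot 0.64 [325.3 150.1] [-0.07655434  0.1386106   0.0253053 ]
0.06 7 [-0.07    0.0798  0.0466]
0.08 279 [-0.071   0.0902  0.0452]
0.1 47 [-0.0706  0.1006  0.0412]
0.12 346 [-0.0898  0.1347  0.0467]
0.14 49 [-0.09    0.141   0.0435]
```

View pics/w1.png

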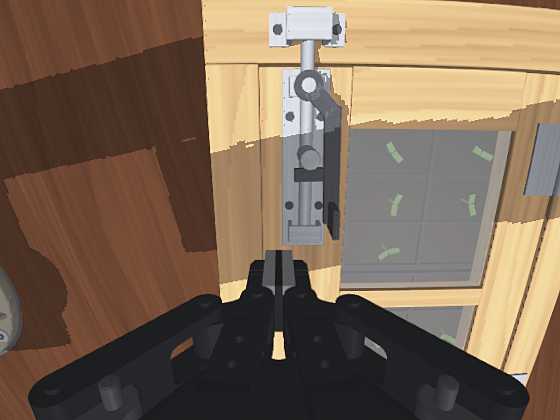

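The wrist view shows the hook's claw beside the knob at (308,158), the rivet at (308,85) and the upright tab at (333,220), all matching the fitted pose. I'll descend beside the tab.

```bash
python3 -m inch '[2,0,35,0,0,0,1,2,0,55,0,0,0,1,2,0,70,0,0,0,1,2,0,70,0,0,0,1,2,0,70,0,0,0,1]'
python3 - <<'E'
from h import *
st()
T=[([-.0945,.0885,.030],DOWN)]
for f in list(range(0,63,6))+[63]:
    v=rz(f)@np.array([.0015,-.094,0]);T.append(([-.09+v[0],.1825+v[1],.030],rz(f)@DOWN))
f=63;v=rz(f)@np.array([-.0185,-.094,0]);T.append(([-.09+v[0],.1825+v[1],.030],rz(f)@DOWN))
rows(T)
E
```

```text
time: 3.65
tcp_pos: [0.514, 0.0674, 0.1415]
tcp_rot: [[0.208, 0.978, -0.0], [0.978, -0.208, -0.0], [-0.0, -0.0, -1.0]]
force: [-0.3, 0.5, 0.0]
grip_width: 0.001
finger_force: 0.0
t 3.65 box [-0.1099  0.0903  0.03  ] F [-0.3  0.5  0. ] Fbox [-0.4  0.4  0. ] q [-0.02  0.25 -0.26  1.06 -0.    1.76] grip 0.0009164333213510261 0.0
[-1.8 15.4 -0. ] [-0.  0.  0.]
[-1.8 21.4 -0. ] [-0.  0.  0.]
[-1.1 31.2 -0. ] [-0.  0. -6.]
[ 0.6 40.9 -0. ] [ -0.   0. -12.]
[ 3.3 50.4 -0. ] [ -0.   0. -18.]
[ 6.9 59.5 -0. ] [ -0.   0. -24.]
[11.5 68.2 -0. ] [ -0.   0. -30.]
[17.  76.4 -0. ] [ -0.   0. -36.]
[23.3 83.9 -0. ] [ -0.   0. -42.]
[30.4 90.8 -0. ] [ -0.   0. -48.]
[38.1 96.9 -0. ] [ -0.   0. -54.]
[ 46.5 102.1  -0. ] [ -0.  -0. -60.]
[ 50.8 104.4  -0. ] [ -0.  -0. -63.]
[33.  95.3 -0. ] [ -0.  -0. -63.]
```

```bash
python3 -m inch '[-2,15,0,0,0,0,1,-2,21,0,0,0,0,1,-1,31,0,0,0,-6,1,1,41,0,0,0,-12,1,3,50,0,0,0,-18,1,7,60,0,0,0,-24,1,12,68,0,0,0,-30,1,17,76,0,0,0,-36,1,23,84,0,0,0,-42,1,30,91,0,0,0,-48,1,38,97,0,0,0,-54,1,46,102,0,0,0,-60,1,51,104,0,0,0,-63,1,51,104,0,0,0,-63,1,33,95,0,0,0,-63,1,33,95,-20,0,0,-63,1,33,95,-50,0,0,-63,1,33,95,-60,0,0,-63,1,33,95,-60,0,0,-63,1]'
python3 - <<'E'
from h import *
st();rows([([-.09,.168,.09],DOWN),([-.09,.168,.030],DOWN)])
im=imaging.get_image("wrist");save(im,"w2")
P=np.vstack([cloud(imaging.get_image(c)) for c in ("scene","side")]+[cloud(im)]);q=(P-C)@B
e=q[(q[:,2]>.034)&(q[:,2]<.05)&(q[:,0]>-.12)&(q[:,0]<.06)&(q[:,1]>.04)&(q[:,1]<.22)]
k=np.hypot(e[:,0]+.09,e[:,1]-.135)<.015
print("knob",e[k].mean(0),k.sum(),"other",np.median(e[~k],0),(~k).sum())
E
```

```text
time: 5.55
tcp_pos: [0.6152, 0.0799, 0.2037]
tcp_rot: [[-0.776, 0.63, 0.005], [0.63, 0.776, -0.0], [-0.004, 0.003, -1.0]]
force: [0.1, 0.1, -0.0]
grip_width: -0.003
finger_force: 0.0
t 5.55 box [-0.0136  0.1236  0.0922] F [ 0.1  0.1 -0. ] Fbox [ 0.1  0.2 -0. ] q [-0.    0.41  0.11  1.27 -0.    0.68] grip -0.0034726580548076666 0.0
[88.3  4.9  1.9] [ 0.3  0.1 63. ]
[88.5  4.7 61.9] [ 0.3  0.1 63. ]
knob [-0.08947139  0.13574568  0.04603944] 511 other [9.69395672e-05 1.58444573e-01 4.66069513e-02] 421
```

View pics/w2.png

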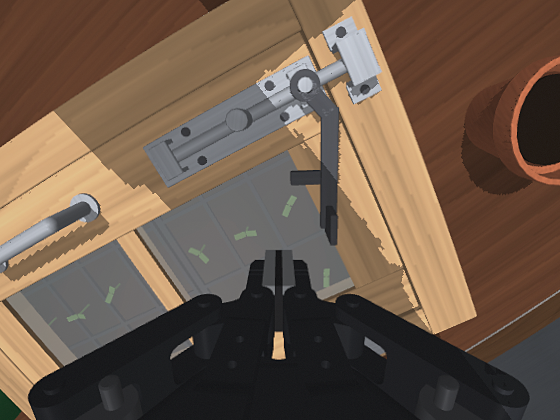

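The wrist view shows the hook swung about 65° aside, with its tab at (333,225), and the knob free at (237,122). Next I slide the bolt.

```bash
python3 -m inch '[88,5,2,0,0,63,1,88,5,2,0,0,63,1,88,5,2,0,0,63,1,88,5,2,0,0,63,1,88,5,2,0,0,63,1,88,5,2,0,0,63,1,88,5,2,0,0,63,1,88,5,2,0,0,63,1,88,5,2,0,0,63,1,88,5,2,0,0,63,1,88,5,30,0,0,63,1,88,5,50,0,0,63,1,88,5,62,0,0,63,1,88,5,62,0,0,63,1,88,5,62,0,0,63,1]'
python3 - <<'E'
from h import *
st();rows([([-.09,y,.030],DOWN) for y in (.153,.118,.113,.111)])
E
```

```text
time: 7.2
tcp_pos: [0.5488, 0.1393, 0.1396]
tcp_rot: [[0.208, 0.978, 0.0], [0.978, -0.208, -0.0], [-0.0, 0.0, -1.0]]
force: [0.0, 0.7, 0.3]
grip_width: -0.006
finger_force: 0.0
t 7.2 box [-0.091   0.1678  0.0281] F [0.  0.7 0.3] Fbox [-0.1  0.7  0.3] q [ 0.11  0.34 -0.15  1.09 -0.    1.89] grip -0.005865807727168784 0.0
[-14.8   0.9  -1.9] [0.  0.  0.1]
[-49.8   0.9  -1.9] [0.  0.  0.1]
[-54.8   0.9  -1.9] [0.  0.  0.1]
[-56.8   0.9  -1.9] [0.  0.  0.1]
```

```bash
python3 -m inch '[-10,1,-2,0,0,0,1,-18,1,-2,0,0,0,1,-24,1,-2,0,0,0,1,-30,1,-2,0,0,0,1,-36,1,-2,0,0,0,1,-42,1,-2,0,0,0,1,-47,1,-2,0,0,0,1,-50,1,-2,0,0,0,1,-52,1,-2,0,0,0,1,-54,1,-2,0,0,0,1,-54,1,-2,0,0,0,1]'
python3 -c "
from h import *
st()"
```

```text
time: 8.3
tcp_pos: [0.5382, 0.086, 0.1411]
tcp_rot: [[0.208, 0.978, -0.0], [0.978, -0.208, -0.001], [-0.001, -0.0, -1.0]]
force: [1.6, 0.9, 1.1]
grip_width: 0.001
finger_force: 0.9
t 8.3 box [-0.0902  0.1134  0.0296] F [1.6 0.9 1.1] Fbox [1.4 1.2 1.1] q [ 0.01  0.3  -0.2   1.07 -0.    1.79] grip 0.0006153625968473726 0.8914161322172731
```

Little force yet, so I press 1 mm at a time until the stop shows.

```bash
python3 -m inch '[-1,0,0,0,0,0,1,-2,0,0,0,0,0,1,-2,0,0,0,0,0,1]'
python3 -c "
from h import *
st()"
python3 -m inch '[-1,0,0,0,0,0,1,-2,0,0,0,0,0,1,-2,0,0,0,0,0,1]'
python3 - <<'E'
from h import *
st()
P=np.vstack([cloud(imaging.get_image(c)) for c in ("scene","side","wrist")]);q=(P-C)@B
e=q[(q[:,2]>.040)&(q[:,2]<.05)&(abs(q[:,0]+.09)<.012)&(q[:,1]>.07)&(q[:,1]<.15)]
print(len(e),np.percentile(e[:,1],[2,25,50,75,98]))
E
```

```text
time: 8.6
tcp_pos: [0.5379, 0.0846, 0.1411]
tcp_rot: [[0.208, 0.978, -0.0], [0.978, -0.208, 0.0], [0.0, -0.0, -1.0]]
force: [1.6, 3.4, 0.7]
grip_width: -0.003
finger_force: 2.0
t 8.6 box [-0.0902  0.112   0.0296] F [1.6 3.4 0.7] Fbox [0.8 3.7 0.7] q [ 0.01  0.3  -0.2   1.07  0.    1.79] grip -0.0027430454479905504 2.013851604424417
time: 8.9
tcp_pos: [0.5379, 0.0844, 0.1412]
tcp_rot: [[0.207, 0.978, 0.001], [0.978, -0.207, 0.004], [0.004, -0.0, -1.0]]
force: [3.3, 9.8, -0.1]
grip_width: -0.003
finger_force: 5.2
t 8.9 box [-0.0902  0.1118  0.0297] F [ 3.3  9.8 -0.1] Fbox [ 1.2 10.3 -0.1] q [ 0.01  0.3  -0.2   1.07  0.    1.78] grip -0.002702491917027022 5.17903346568346
547 [0.11859448 0.11929448 0.1227684  0.12328418 0.12383932]
```

The force rose to 10 N with no further motion, so the bolt is at its end stop. Now I retreat and go over the handle.

```bash
python3 -m inch '[8,0,0,0,0,0,1,8,0,-30,0,0,0,1,8,0,-60,0,0,0,1,8,0,-60,0,0,0,0.4,-100,0,-60,0,0,0,0.4,-182,0,-60,0,0,0,0.4,-182,0,-60,0,0,0,0.4,-182,0,-60,0,0,0,0.4,-182,0,-60,0,0,0,0.4]'
python3 - <<'E'
from h import *
st();rows([([-.09,-.07,.023],DOWN)])
im=imaging.get_image("wrist");save(im,"w3")
q=(np.vstack([cloud(im)]+[cloud(imaging.get_image(c)) for c in ("scene","side")])-C)@B
e=q[(q[:,2]>.034)&(q[:,2]<.05)&(abs(q[:,0]+.09)<.02)&(q[:,1]>.06)&(q[:,1]<.16)]
print("knob",len(e),np.median(e,0))
e=q[(q[:,2]>.034)&(q[:,2]<.05)&(q[:,0]>-.05)&(q[:,0]<.05)&(q[:,1]>.06)]
print("tab",len(e),np.median(e,0))
e=q[(q[:,2]>.044)&(q[:,2]<.05)&(abs(q[:,0]+.09)<.012)&(q[:,1]>-.1)&(q[:,1]<-.03)]
print("bar",len(e),np.median(e,0))
E
```

```text
time: 9.95
tcp_pos: [0.4979, -0.0999, 0.2002]
tcp_rot: [[0.215, 0.977, -0.003], [0.977, -0.215, -0.002], [-0.002, -0.002, -1.0]]
force: [-0.6, -0.1, -0.5]
grip_width: 0.6
finger_force: 0.0
t 9.95 box [-0.0908 -0.0768  0.0887] F [-0.6 -0.1 -0.5] Fbox [-0.5 -0.2 -0.5] q [-0.35  0.2  -0.18  1.19 -0.    1.43] grip 0.5996699565132695 0.0
[ 7.   0.9 65.7] [-0.1  0.1 -0.3]
knob 71 [-0.09069431  0.09878674  0.04452824]
tab 1283 [0.03017062 0.68713699 0.04436397]
bar 1908 [-0.08914779 -0.06255963  0.04838945]
```

View pics/w3.png

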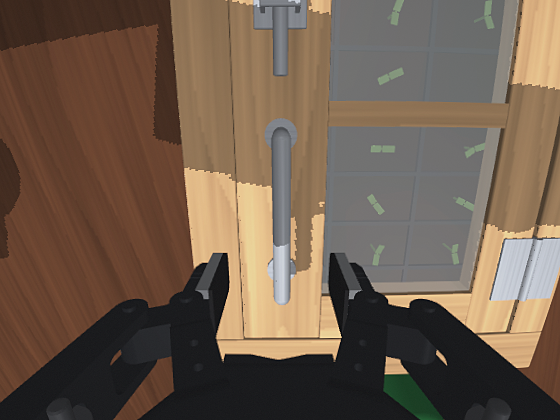

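The wrist view shows the bar (282,200) centred between the open fingers and the bolt rod drawn back (280,40). I'll descend and grip.

```bash
python3 -m inch '[7,1,30,0,0,0,0.4,7,1,55,0,0,0,0.4,7,1,66,0,0,0,0.4,7,1,66,0,0,0,0.4,7,1,66,0,0,0,1,7,1,66,0,0,0,1,7,1,66,0,0,0,1,7,1,66,0,0,0,1,7,1,66,0,0,0,1,7,1,66,0,0,0,1]' 30
python3 - <<'E'
from h import *
st();s=monitor.state();b=B.T@(np.array(s["tcp_pos"])-C)
T=[]
for a in range(4,65,4):
    t=np.radians(a);x=-.218*np.cos(t)+.042*np.sin(t);z=.218*np.sin(t)+.042*np.cos(t)
    T.append(([b[0]+x+.218,b[1],b[2]+z-.042],DOWN))
rows(T)
E
```

```text
time: 11.1
tcp_pos: [0.5021, -0.089, 0.1366]
tcp_rot: [[0.208, 0.978, 0.001], [0.978, -0.208, -0.0], [0.0, 0.001, -1.0]]
force: [-3.4, 1.3, 5.3]
grip_width: 0.126
finger_force: 29.6
t 11.1 box [-0.089  -0.0652  0.0251] F [-3.4  1.3  5.3] Fbox [-3.6  0.6  5.3] q [-0.33  0.24 -0.29  1.04  0.    1.45] grip 0.12557044631024597 29.574966430664062
[ -0.    3.5 -15.1] [ 0. -0.  0.]
[ -0.    8.  -29.9] [ 0. -0.  0.]
[ -0.   13.5 -44.4] [ 0. -0.  0.]
[ -0.   20.1 -58.4] [ 0. -0.  0.]
[ -0.   27.6 -72. ] [ 0. -0.  0.]
[ -0.  36. -85.] [ 0. -0.  0.]
[ -0.   45.3 -97.4] [ 0. -0.  0.]
[  -0.    55.5 -109.1] [ 0. -0.  0.]
[  -0.    66.4 -120.1] [ 0. -0.  0.]
[  -0.    78.1 -130.2] [ 0. -0.  0.]
[-1.000e-01  9.050e+01 -1.396e+02] [ 0. -0.  0.]
[-1.000e-01  1.035e+02 -1.480e+02] [ 0. -0.  0.]
[-1.000e-01  1.170e+02 -1.556e+02] [ 0. -0.  0.]
[-1.000e-01  1.310e+02 -1.621e+02] [ 0. -0.  0.]
[-1.000e-01  1.455e+02 -1.677e+02] [ 0. -0.  0.]
[-1.000e-01  1.603e+02 -1.722e+02] [ 0. -0.  0.]
```

```bash
python3 -m inch '[0,2,-7,0,0,0,1,0,3,-15,0,0,0,1,0,6,-22,0,0,0,1,0,8,-30,0,0,0,1,0,11,-37,0,0,0,1,0,13,-44,0,0,0,1,0,13,-44,0,0,0,1]' 30
python3 - <<'E'
from h import *
st()
T=[]
for a in range(0,65,4):
    t=np.radians(a);x=-.218*np.cos(t)+.042*np.sin(t);z=.218*np.sin(t)+.042*np.cos(t)
    T.append(([-.089+x+.218,-.0652,.0251+z-.042],DOWN))
rows(T[4:])
E
```

```text
time: 11.8
tcp_pos: [0.5147, -0.0916, 0.1806]
tcp_rot: [[0.208, 0.978, -0.0], [0.978, -0.208, -0.0], [-0.0, -0.0, -1.0]]
force: [-6.1, 2.4, -1.3]
grip_width: 0.127
finger_force: 30.1
t 11.8 box [-0.0761 -0.0651  0.0691] F [-6.1  2.4 -1.3] Fbox [-6.5  1.  -1.3] q [-0.33  0.23 -0.19  1.15 -0.    1.45] grip 0.12700475918868392 30.081797540187836
[ -0.1   7.1 -14.4] [-0.  0.  0.]
[ -0.1  14.6 -28. ] [-0.  0.  0.]
[ -0.1  23.  -41. ] [-0.  0.  0.]
[ -0.1  32.3 -53.4] [-0.  0.  0.]
[ -0.1  42.5 -65.1] [-0.  0.  0.]
[ -0.1  53.4 -76.1] [-0.  0.  0.]
[ -0.1  65.1 -86.3] [-0.  0.  0.]
[ -0.1  77.4 -95.6] [-0.  0.  0.]
[  -0.2   90.4 -104.1] [-0.  0.  0.]
[  -0.2  103.9 -111.6] [-0.  0.  0.]
[  -0.2  118.  -118.2] [-0.  0.  0.]
[  -0.2  132.4 -123.8] [-0.  0.  0.]
[  -0.2  147.2 -128.4] [-0.  0.  0.]
```

The lid is rising with low forces, so I continue the arc to about 62°.

```bash
python3 -m inch '[0,3,-7,0,0,0,1,0,7,-14,0,0,0,1,0,11,-21,0,0,0,1,0,15,-28,0,0,0,1,0,19,-35,0,0,0,1,0,23,-41,0,0,0,1,0,32,-53,0,0,0,1,0,42,-65,0,0,0,1,0,53,-76,0,0,0,1,0,65,-86,0,0,0,1,0,77,-96,0,0,0,1,0,90,-104,0,0,0,1,0,104,-112,0,0,0,1,0,118,-118,0,0,0,1,0,125,-121,0,0,0,1,0,132,-124,0,0,0,1,0,140,-126,0,0,0,1,0,140,-126,0,0,0,1]' 30
python3 - <<'E'
from h import *
st()
im=imaging.get_image("side");save(im,"s4")
E
```

```text
time: 13.6
tcp_pos: [0.6522, -0.1208, 0.3119]
tcp_rot: [[0.208, 0.978, 0.007], [0.978, -0.208, -0.002], [-0.001, 0.007, -1.0]]
force: [-10.2, 2.9, 13.8]
grip_width: 0.128
finger_force: 31.3
t 13.6 box [ 0.0645 -0.065   0.2004] F [-10.2   2.9  13.8] Fbox [-10.5   0.7  13.8] q [-0.3   0.5   0.52  1.58 -0.    1.48] grip 0.1282570749250381 31.3094562292099
```

View pics/s4.png

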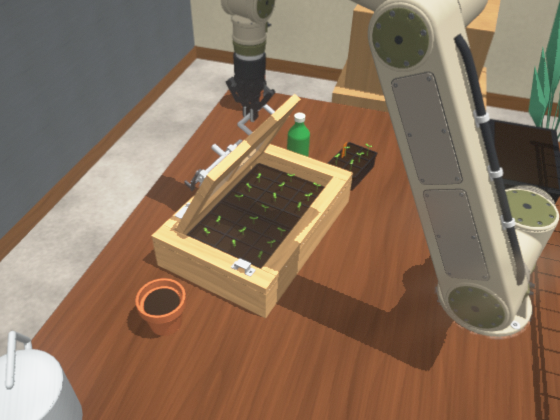

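The side view shows the lid standing at about 62°, the bar held near (250,115), and the pot, bottle and tray undisturbed. I'll open slightly and withdraw straight up.

```bash
python3 -m inch '[0,0,0,0,0,0,0.7,0,0,0,0,0,0,0.7,0,0,0,0,0,0,0.7,0,0,0,0,0,0,0.7]'
python3 -c "
from h import *
st()"
python3 -m inch '[0,0,-10,0,0,0,0.7,0,0,-20,0,0,0,0.7,0,0,-35,0,0,0,0.7,0,0,-60,0,0,0,0.7,0,0,-90,0,0,0,0.7,0,0,-120,0,0,0,0.7,0,0,-120,0,0,0,0.7]'
python3 - <<'E'
from h import *
st()
im=imaging.get_image("side");save(im,"s5")
for c in ("scene","side"):
    im=imaging.get_image(c);q=(cloud(im)-C)@B
    e=q[(q[:,2]>.03)&(q[:,2]<.24)&(q[:,0]>-.05)&(q[:,0]<.2)&(abs(q[:,1])<.2)]
    print(c,len(e)); 
    for z in np.arange(.04,.24,.04):
        f=e[(e[:,2]>z)&(e[:,2]<z+.04)]; print(z,len(f),np.percentile(f[:,0],[2,50,98]).round(3) if len(f) else "",f[f[:,1]<.05].mean(0).round(3) if len(f) else "")
    for l in ("clay_pot","spray_bottle","cell_tray"):
        r=nets.look_for(l,c)[:1]
        if r:print(l,r[0]["score"],world(im,r[0]["at"]).round(3))
E
```

```text
time: 14.05
tcp_pos: [0.6524, -0.121, 0.3056]
tcp_rot: [[0.208, 0.978, 0.001], [0.978, -0.208, -0.0], [-0.0, 0.001, -1.0]]
force: [-0.4, -0.4, -0.0]
grip_width: 0.3
finger_force: 0.0
t 14.05 box [ 0.0647 -0.0652  0.1941] F [-0.4 -0.4 -0. ] Fbox [-0.3 -0.5 -0. ] q [-0.3   0.5   0.51  1.58 -0.    1.48] grip 0.299542730340474 0.0
time: 14.75
tcp_pos: [0.653, -0.1213, 0.4301]
tcp_rot: [[0.208, 0.978, 0.009], [0.978, -0.208, -0.003], [-0.001, 0.009, -1.0]]
force: [0.4, 0.1, 0.6]
grip_width: 0.297
finger_force: 0.0
t 14.75 box [ 0.0654 -0.0653  0.3186] F [0.4 0.1 0.6] Fbox [0.4 0.2 0.6] q [-0.3   0.63  1.04  1.98 -0.    1.48] grip 0.2970439972797232 0.0
scene 7524
0.04 1298 [0.077 0.093 0.107] [ 0.094 -0.066  0.058]
0.08 1232 [0.054 0.071 0.085] [ 0.072 -0.067  0.1  ]
0.12 1228 [0.032 0.053 0.1  ] [ 0.053 -0.056  0.136]
0.16 1047 [0.011 0.035 0.066] [ 0.033 -0.07   0.183]
0.2 2381 [-0.008  0.016  0.067] [ 0.021 -0.061  0.215]
clay_pot 0.87 [0.71  0.317 0.083]
spray_bottle 0.86 [ 0.608 -0.384  0.125]
side 3716
0.04 361 [0.062 0.08  0.097] [ 0.081 -0.081  0.06 ]
0.08 277 [0.041 0.061 0.08 ] [ 0.06  -0.101  0.095]
0.12 284 [0.019 0.036 0.102] [ 0.027 -0.123  0.144]
0.16 569 [-0.002  0.013  0.056] [ 0.011 -0.06   0.182]
0.2 1857 [-0.01   0.004  0.063] [ 0.015 -0.064  0.216]
clay_pot 0.71 [0.707 0.316 0.082]
spray_bottle 0.66 [ 0.581 -0.371  0.113]
cell_tray 0.91 [ 0.407 -0.379  0.056]
```

View pics/s5.png

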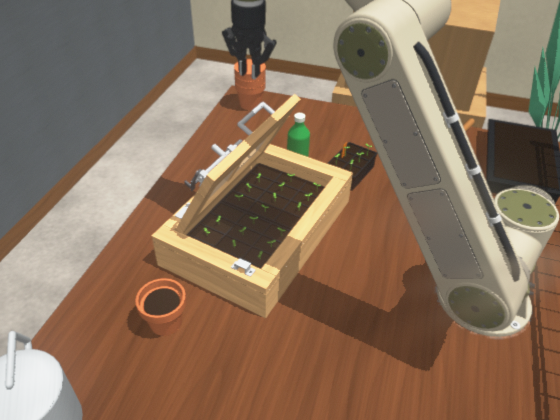

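The view shows the lid standing free at about 62° with the gripper clear above it, the hook and bolt as left, and nothing else disturbed. Handing in.

```bash
python3 -c "
from rig import job
print(job.finish_job())"
```

```text
the job is handed in; nothing more can be done
None
```

I swung the hook aside, drew the bolt back to its stop, and left the lid standing open by itself at about 62°. The pot, bottle and tray were not disturbed, and I handed the job in at about 15 s; no verdict came back.

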